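# Release the cam stop and close the sliding clamp of a workshop jig

### The job

Close the sliding clamp of the jig by pushing alone, picking nothing up: first push the red handle round until the orange cam is at its low point (the handle points straight at the fence, along the yellow mark), and only then push the blue pusher forward from behind until the loose slat is tight and flush against the fence. Do not move the pusher before the cam is at its low point, keep the slat lying flat on the jig, leave the cam low and the pusher forward, and do not disturb the other things standing around.

Things in the scene. Friction and masses are not known exactly. Their poses are not given: they have to be found in the camera images.
- jig: Grey board fixed to the table, 290 (x) by 300 (y) by 18 mm thick. Origin: centre of its underside. +x is forward, from pusher to fence; +y to the left, the cam's side. All 'jig' coordinates are in this frame, in mm; heights are above the table. Two guide rails hold the pusher's bar: x -66 to -10, y -52 to +12, top 49 mm.
- fence_face (a point): Middle of the face of the fixed dark wood fence that looks back to the pusher: jig x +115, y -35, height 37 mm. The fence stands at the forward end, 25 mm thick, y -120 to +50, top 55 mm.
- pusher (a joint): Travel (m) of the T-shaped pusher along jig +x; it cannot be lifted and stays where left (friction 3 N). Starts at 0 to 0.012; 0.055 when its jaw holds the slat tight against the fence, which stops it. Its crosspiece is the follower: unless the cam is low it strikes the cam and stops short. At 0 the blue front jaw spans x 0 to +20, y -75 to +35, top 49 mm.
- push_face (a point): The spot to push: on the rear face of the blue crosspiece, in line with the bar; jig x -150 plus the pusher's travel, y -20, height 38 mm; moves with the pusher. The crosspiece is 18 mm thick, y -70 to +95, height 19 to 58 mm. Behind it is free table.
- cam (a joint): Angle (rad) of cam and handle, anticlockwise from above. 0: low point, handle along jig +x to the fence; 1.57: along +y. Starts at 1.9 to 2.7: turn it clockwise. Range -0.7 to 3.0, no stop or click at the low point; turning past it raises the cam again. Counts as low within 0.5 of 0. Stiff: about 4 N at the post; stays where left.
- cam_pivot (a point): Upright pivot of the cam, on the board: jig x -59, y +65, height 18 mm. The orange disc (radius 32 mm, centre 16 mm from the pivot towards the handle, height 22 to 44 mm) reaches 48 mm back to the crosspiece at its highest, 16 mm at its low point. The handle's steel arm is 18 mm wide, height 66 to 74 mm, above all else on the jig.
- handle_post (a point): On the axis of the red upright post at the end of the handle, height 96 mm. The post is 14 mm in diameter, 85 mm from the pivot axis, height 74 to 119 mm. Push its side with the fingertips.
- slat: Loose pale wooden slat, 40 (x) by 130 (y) by 22 mm high, 70 g, lying on the jig board between jaw and fence, 15 to 29 mm short of the fence and up to 0.1 rad askew. Origin: centre of its underside, at height 18 mm. Flush against the fence its origin is at jig x +95 mm.
- tin: Bystander: small closed tin, 42 mm diameter, 42 mm high, standing on the jig's far left corner. Origin: centre of its underside.
- offcut: Bystander: wood offcut 50 by 30 by 25 mm high on the right edge of the jig. Origin: centre of its underside.
- paint_can_a: Bystander: paint can with paper label, 100 mm diameter, 120 mm high, on the table left or right of the jig. Origin: centre of its underside.
- paint_can_b: Bystander: paint can with copper-coloured label, 100 mm diameter, 120 mm high, on the table right or left of the jig. Origin: centre of its underside.
- brush: Bystander: paintbrush lying on the table to the left. Origin: under its middle.
- tape_measure: Bystander: yellow tape measure, 70 by 65 by 35 mm high, on the table to the right. Origin: centre of its underside.
Things that resemble listed ones, but are neither listed nor needed, are in the scene too. What is shaped like the slat but turquoise is not meant.

How it is judged:
On the way, in this order (a step that is already met when the one before it is completed fails the run):
1. the cam is at its low point (within 0.5 rad) while the pusher is still where it started (within 8 mm) (value of joint cam between -0.5 and 0.5 rad and distance of push_face from where it was at the start of the episode below 0.008 m), for 0.2 s.
2. the pusher is fully forward and holds the slat flush against the fence (value of joint cam between -0.5 and 0.5 rad and value of joint pusher above 0.052 m and x of slat in the frame of jig between 0.0925 and 0.098 m and angle between the x axis of slat and the x axis of jig, either way round below 0.04 rad), for 0.2 s.
At the end, for the whole second after the job is handed in: The cam is within 0.5 rad of its low point; the pusher is forward to at least 52 mm (55 is tight); the slat lies flat on the jig at rest, within 2.5 mm of flush with the fence and within 0.04 rad of parallel to it (all of step 2 and height (world z) of slat below 0.022 m and angle between slat's own z axis and vertical below 0.06 rad and linear speed of slat below 0.01 m/s); the robot touches nothing.
It fails at once if the pusher is moved more than 8 mm while the cam is not at its low point (distance of push_face from where it was at the start of the episode above 0.008 m and not (value of joint cam between -0.5 and 0.5 rad)).
It fails at once if the slat is lifted or tipped off the jig board (height (world z) of slat above 0.03 m or angle between slat's own z axis and vertical above 0.3 rad).
It fails at once if a bystander (tin, offcut, paint can, brush or tape measure) is lifted or moved more than 15 mm (distance of any of tin, offcut, paint_can_a, paint_can_b, brush, tape_measure from where it was at the start of the episode above 0.015 m).
It also fails if it takes over 58 s, if anything falls off the work surface, if the arm or the gripper's body presses on something with over 40 N, if the wrist force passes 120 N, or if a joint passes its speed limit or range.

### The arm

A 7-joint arm with a two-finger parallel gripper is mounted at the origin on the work surface. World frame = base frame: x ahead of the robot, y to its left, z up, the work surface at z = 0. Lengths are in m, angles in rad, forces in N, time in s.
With the tool pointing down it reaches from about 0.375 to 0.925 m from the base axis. Payload 3.1 kg.
Tool frame: the origin (TCP) lies midway between the tips of the shut fingers; the grasp point (between the pads) lies 19 mm behind it (robot.hold_point_z is the distance from the TCP to the grasp point, in m); x points along the fingers, y is the direction in which the jaws open and shut, and the axes are right-handed (so a half turn about x gives the same grasp; the last joint's range is limited). The gripper opens to 85 mm and grips with 20 to 120 N. Pads are 22 mm wide; open, the fingers measure 114 mm over their backs; the gripper's body (76 mm by 85 mm) begins 54 mm behind the grasp point. The pads swing forward as they close: fully open they stand 13 mm farther back than shut.
Start: joints at [1.064, 0.383, 0.044, 1.598, -0.018, 1.161, -0.05], TCP at [0.258, -0.596, 0.231] pointing down, gripper open.
Joint ranges: [-2.61, 2.61], [-0.41, 2.15], [-1.48, 1.57], [0, 2.5], [-1.57, 4.71], [0.05, 1.97], [-2.85, 2.85]. Speed limits (rad/s): [2.79, 2.79, 3.14, 3.14, 3.14, 3.14, 3.14].

### API

Orientations are given as a unit quaternion [w, x, y, z].
In Python, from rig import telemetry, cams, robot gives the robot as it stands. The module is installed in compiled form; this text tells all that it offers.
- The arm moves only by the tool arm_command, never from a script. Its argument "deltas" is a list of rows, each an object with "slide": the shift along the tool's x, y, z in mm, a list of three; "rot": the turn, a rotation vector about the tool's x, y, z in rad, a list of three; "fingers": the finger opening in mm, from 0 to 85.4. In form: [{"slide": [tx, ty, tz], "rot": [wx, wy, wz], "fingers": fingers}, ...]. A call has 1 to 10 rows; each row is the pose to reach, as a shift and turn from the pose commanded when the call began, along the tool's axes at that moment; what a row does not reach only later rows make up. A row lasts 1/10 s, in which the tool goes at most 50 mm and 8.59 degrees, less where a joint would pass 70% of its speed; a pose out of reach is approached as far as the arm can. A call with a gripper value outside its range is refused whole. The fingers move at their own pace and stop on an object; "grip_force" is the grip in N (left out, the last holds). Time passes only in rows, so rows that repeat a pose let the fingers close. It gives the time, the measured TCP pose, the force and the opening at its end, in the units of the state.
- telemetry.get_state(): the state, without advancing time (a new reading comes with each control period).
- cams.grab_frame(name): name is "scene" or "top" or "wrist"; returns a dict with "frame" (384x512x3 uint8, red, green, blue), "range_z" (384x512 float32, m along the optical axis (not along the pixel's ray), 0 where there is no reading), "fx", "fy", "cx", "cy" (pixels), "xyz" and "orientation" of the camera in the world. Camera axes: x right, y down, z forward; pixel columns grow to the right and rows downward; lengths in m; the calibration is good to about 2 mm. A picture is of the moment at which its call begins.
- robot.sign_off(): hands the job in, once; it reports no verdict.
Trained networks look in the newest picture that a camera, given by its name, has taken for a name from the list of things; names that differ only in an ending like _2 or _b are one class to them, and where a whole thing is asked for, a point or a joint stands for the part that bears it (a point fixed in the world has none). Each returns a list of dicts, best first, with "confidence" (0 to 1); they miss things now and then, are a little off and sometimes report something else, mostly with a low value. They report only what shows in the picture. A call takes as long as a camera call. They do not tell look-alikes from the thing itself.
- cams.boxes_of(camera, query): "at" ([x, y, z] in m, in the coordinates of the camera as it stood for that picture, good to about 4 mm: the middle of the surface that is visible of it).
- cams.outline_of(camera, query): "region" (384x512 bool, what is visible of it).
The state is a dict: "time_s": time; "joint_positions": joint angles; "qd": joint speeds; "tau": joint torques, N m; "tcp_pos": TCP position; "orientation": TCP orientation; "contact_force": force on the tool from outside, world axes, zero at the start; "moment": the same for the moment, N m; "grip_width": opening from 0.0 (shut) to 1.0 (fully open).
Only numpy, scipy, OpenCV 4.12 (cv2) and the standard library are available. Lean on these libraries where they do the work, as an engineer would, in place of code of your own. Each camera call takes 0.05 s, during which the arm holds its last target. There are 200 camera calls.

## Working session

There is one attempt and no reset: what is moved stays moved. The work goes in short steps, Python scripts to look and compute and a tool call to move; the robot and the scene stay as the last step left them, time stands still between calls to the robot, and variables do not carry over. Pictures are saved under pics/ and viewed, about 8 in all and at most 12, crops included, and the job is handed in when it is done.

Besides the shell and the picture viewer there is one more tool, called after "Emit:" as name(argument=value, ...), one argument or row to a line, values as JSON. arm_command: Moves the arm, as the interface text tells. Its arguments: {"type":"object","properties":{"deltas":{"type":"array","items":{"type":"object","properties":{"slide":{"type":"array","items":{"type":"number"}},"rot":{"type":"array","items":{"type":"number"}},"fingers":{"type":"number"}}}},"grip_force":{"type":"number"}},"required":["deltas"]}

```bash
mkdir -p pics
cat > h.py <<'E'
import numpy as np, cv2
from scipy.spatial.transform import Rotation as R
from rig import telemetry, cams, robot
def q2R(q): return R.from_quat([q[1],q[2],q[3],q[0]]).as_matrix()
def toW(f,p): return np.asarray(p)@q2R(f["orientation"]).T+np.array(f["xyz"])
def cloud(f):
    z=f["range_z"]; v,u=np.mgrid[:z.shape[0],:z.shape[1]]
    return toW(f,np.stack([(u-f["cx"])/f["fx"]*z,(v-f["cy"])/f["fy"]*z,z],-1))
def proj(f,p):
    c=(np.asarray(p)-np.array(f["xyz"]))@q2R(f["orientation"])
    return np.stack([c[...,0]/c[...,2]*f["fx"]+f["cx"],c[...,1]/c[...,2]*f["fy"]+f["cy"]],-1)
def save(n,im): cv2.imwrite(n,cv2.cvtColor(im,cv2.COLOR_RGB2BGR))
E
python3 - <<'E'
from h import *
s=telemetry.get_state(); print({k:np.round(v,3) for k,v in s.items()})
for c in ["top","scene"]:
    f=cams.grab_frame(c); save(f"pics/{c}0.png",f["frame"]); np.savez(f"{c}0.npz",**f)
    print(c,np.round(f["xyz"],3),np.round(f["orientation"],3),f["fx"])
    for q in ["jig","fence_face","pusher","push_face","cam","cam_pivot","handle_post","slat","tin","offcut","paint_can_a","brush","tape_measure"]:
        for b in cams.boxes_of(c,q)[:3]:
            p=toW(f,b["at"]); print(q,round(b["confidence"],2),np.round(p,3),np.round(proj(f,p)))
E
```

```text
{'time_s': np.float64(0.0), 'joint_positions': array([ 1.064,  0.384,  0.044,  1.6  , -0.018,  1.161, -0.05 ]), 'qd': array([ 0.   , -0.001, -0.001, -0.   ,  0.001,  0.002, -0.   ]), 'tau': array([-0.0000e+00, -4.3346e+01,  1.0250e+00, -2.4951e+01,  1.1000e-02,
        1.1000e-02, -0.0000e+00]), 'tcp_pos': array([ 0.258, -0.596,  0.23 ]), 'orientation': array([-0.143, -0.692, -0.144,  0.693]), 'contact_force': array([ 0.094,  0.228, -0.492]), 'moment': array([-0.012,  0.006, -0.005]), 'grip_width': np.float64(1.001)}
top [ 0.154 -0.01   1.843] [-0.081  0.717 -0.688  0.076] 462.4790378395093
jig 0.94 [0.571 0.044 0.019] [246. 191.]
fence_face 0.86 [0.573 0.045 0.014] [245. 191.]
pusher 0.81 [0.51  0.013 0.047] [253. 204.]
push_face 0.89 [0.508 0.011 0.043] [253. 205.]
cam 0.55 [0.484 0.1   0.041] [230. 210.]
cam_pivot 0.87 [0.571 0.04  0.017] [247. 191.]
handle_post 0.59 [0.491 0.096 0.042] [231. 209.]
slat 0.86 [ 0.541 -0.263  0.024] [322. 201.]
slat 0.62 [0.661 0.029 0.04 ] [250. 168.]
slat 0.52 [ 0.756 -0.256  0.022] [320. 150.]
tin 0.61 [0.642 0.164 0.058] [216. 170.]
offcut 0.67 
[... 429 characters left out ...]
.1351295882755
jig 0.59 [0.609 0.037 0.016] [280. 226.]
fence_face 0.63 [0.612 0.041 0.016] [282. 227.]
pusher 0.69 [0.5   0.014 0.041] [272. 199.]
push_face 0.88 [0.498 0.014 0.043] [272. 198.]
cam 0.95 [0.509 0.098 0.048] [299. 199.]
cam_pivot 0.62 [0.607 0.04  0.021] [281. 224.]
handle_post 0.84 [0.511 0.107 0.044] [302. 200.]
slat 0.95 [0.669 0.018 0.041] [274. 231.]
slat 0.87 [ 0.758 -0.258  0.02 ] [171. 258.]
slat 0.6 [ 0.567 -0.269  0.02 ] [178. 218.]
tin 0.82 [0.667 0.162 0.049] [325. 228.]
paint_can_a 0.84 [ 0.609 -0.444  0.083] [112. 209.]
paint_can_a 0.81 [0.606 0.429 0.081] [417. 206.]
brush 0.81 [0.361 0.448 0.017] [401. 182.]
tape_measure 0.62 [ 0.383 -0.479  0.034] [122. 183.]
```

```bash
cat > fit.py <<'E'
from h import *
f=dict(np.load("top0.npz")); P=cloud(f); 
m=(P[...,2]>0.008)&(P[...,2]<0.16)&(abs(P[...,0]-0.57)<0.26)&(abs(P[...,1]-0.04)<0.26)
n,l,st,c=cv2.connectedComponentsWithStats(m.astype(np.uint8))
k=1+np.argmax(st[1:,4]); b=(l==k)&(P[...,2]<0.03)
r=cv2.minAreaRect((P[b][:,:2]*1000).astype(np.float32)); print(r)
for lo,hi in [(0.05,.0575),(0.0575,.064),(0.064,.08),(0.08,.13)]:
    s=(l==k)&(P[...,2]>lo)&(P[...,2]<hi); 
    if s.sum()>2: print(lo,s.sum(),np.round(np.median(P[s],0),3))
E
python3 fit.py
python3 - <<'E'
from h import *
t=cv2.imread("pics/top0.png")[130:260,100:400]; cv2.imwrite("pics/v1.png",cv2.resize(t,(800,347),interpolation=cv2.INTER_CUBIC))
s=cv2.imread("pics/scene0.png")[150:290,150:370]; cv2.imwrite("pics/v2.png",cv2.resize(s,(800,509),interpolation=cv2.INTER_CUBIC))
E
```

```text
((584.7667846679688, 40.1539306640625), (298.4385070800781, 306.37225341796875), 15.059671401977539)
0.05 357 [0.626 0.036 0.054]
0.0575 151 [0.641 0.055 0.06 ]
0.064 136 [0.483 0.104 0.071]
0.08 18 [0.435 0.13  0.115]
```

View pics/v1.png

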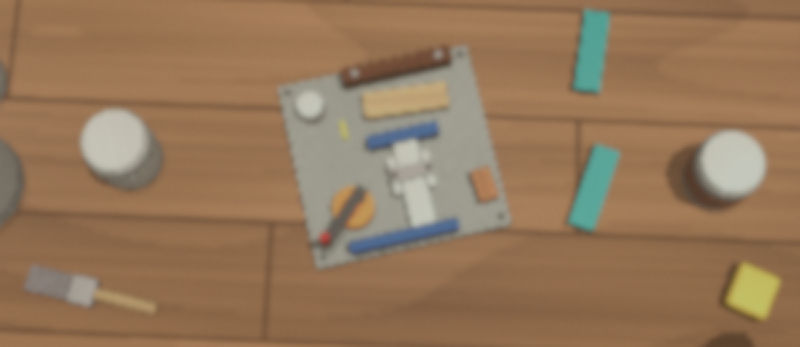

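View pics/v2.png

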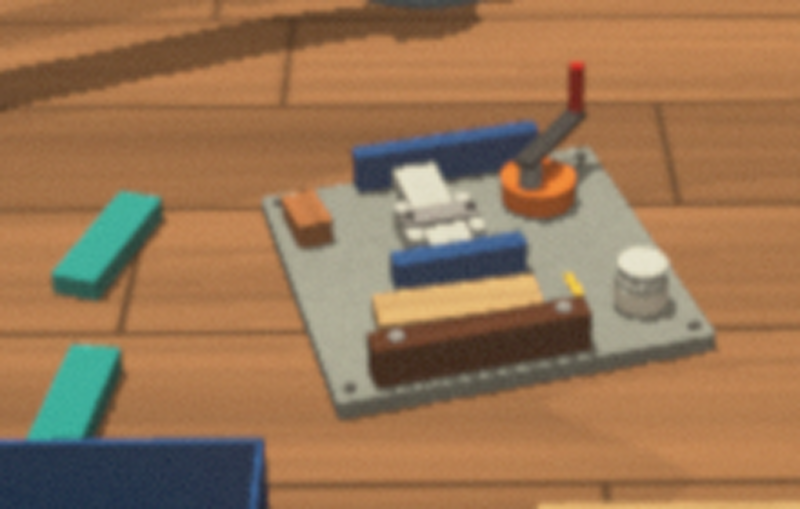

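```bash
cat > jig.py <<'E'
from h import *
JO=np.array([.585,.040]); YAW=.263
def set(o,y):
    global JO,YAW; JO=np.array(o);YAW=y
def rot(): c,s=np.cos(YAW),np.sin(YAW); return np.array([[c,-s],[s,c]])
def j2w(p): p=np.atleast_2d(np.array(p,float))/1000; return np.c_[p[:,:2]@rot().T+JO,p[:,2]]
def w2j(P): return np.concatenate([(P[...,:2]-JO)@rot(),P[...,2:]],-1)*1000
E
python3 - <<'E'
from jig import *
f=dict(np.load("top0.npz")); J=w2j(cloud(f))
def rng(n,m):
    q=J[m]; r=cv2.minAreaRect(q[:,:2].astype(np.float32)); print(n,m.sum(),"med",np.round(np.median(q,0)),"rect",np.round(r[0],1),np.round(r[1],1),round(r[2],1))
x,y,z=J[...,0],J[...,1],J[...,2]
col=f["frame"].astype(int); blue=(col[...,2]>col[...,0]+30)
inb=(abs(x)<170)&(abs(y)<170)
rng("fence",inb&(x>90)&(z>47)&(z<60)&(y<70))
rng("cross",inb&(x<-100)&(z>50)&(z<62)&blue)
rng("jaw",inb&(x>-20)&(x<60)&(z>42)&(z<55)&blue)
rng("slat",inb&(x>30)&(x<112)&(z>33)&(z<43)&(y<60)&(col[...,0]>150))
rng("post",inb&(z>95))
rng("arm",inb&(z>64)&(z<80))
rng("disc",inb&(z>38)&(z<48)&(col[...,0]>col[...,2]+70)&(y>20))
# overlay
s=4;x0,y0=195,145
im=cv2.resize(f["frame"][y0:y0+110,x0:x0+110],None,fx=s,fy=s,interpolation=cv2.INTER_CUBIC)
def poly(c,pts):
    p=(proj(f,j2w(pts))-[x0,y0]+.5)*s
    cv2.polylines(im,[np.round(p).astype(np.int32)],True,c,1)
def box(xa,xb,ya,yb,h,c): poly(c,[(xa,ya,h),(xb,ya,h),(xb,yb,h),(xa,yb,h)])
box(-145,145,-150,150,18,(255,0,0)); box(115,140,-120,50,55,(255,255,0)); box(-150,-132,-70,95,58,(0,255,0)); box(0,20,-75,35,49,(0,255,255)); box(-66,-10,-52,12,49,(255,0,255))
a=np.linspace(0,6.28,20); poly((255,255,255),[(-59+85*np.cos(t),65+85*np.sin(t),74) for t in a])
save("pics/v3.png",im)
E
```

```text
fence 224 med [126. -32.  53.] rect [126.4 -33. ] [ 28.1 168.8] 0.5
cross 129 med [-132.    9.   56.] rect [-131.6   11.4] [ 15.8 160. ] 0.7
jaw 86 med [ 19. -20.  48.] rect [ 18.6 -19.9] [104.1  18.7] 89.7
slat 214 med [ 75. -35.  38.] rect [ 74.2 -35.4] [129.   39.2] 86.1
post 13 med [-121.  125.  118.] rect [-120.9  125.3] [10.1 11. ] 33.4
arm 136 med [-83.  89.  71.] rect [-2.5  5.6] [274.6 240.5] 0.2
disc 83 med [-76.  72.  43.] rect [-69.9  72.9] [60.3 52.4] 27.9
```

View pics/v3.png

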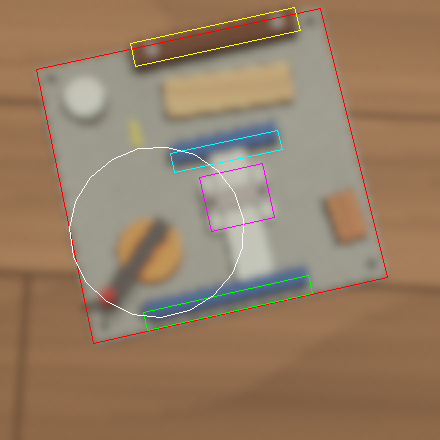

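```bash
cat > plan.py <<'E'
from jig import *
import sys
def Rt(az): # tool x down, z at azimuth az (world, rad)
    z=np.array([np.cos(az),np.sin(az),0]); x=np.array([0,0,-1.]); return np.c_[x,np.cross(z,x),z]
def rel(p,az,s=None):
    s=s or telemetry.get_state(); R0=q2R(s["orientation"])
    return np.round(R0.T@(np.asarray(p)-s["tcp_pos"])*1000,1), np.round(R.from_matrix(R0.T@Rt(az)).as_rotvec(),3)
def state():
    s=telemetry.get_state(); R0=q2R(s["orientation"])
    print("t",s["time_s"].round(2),"tcp",np.round(s["tcp_pos"],4),"jig",np.round(w2j(s["tcp_pos"]),1),"zaz",round(np.arctan2(R0[1,2],R0[0,2]),3),"xz",R0[2,0].round(3),"F",np.round(s["contact_force"],1),"q",np.round(s["joint_positions"],2))
    return s
E
python3 - <<'E'
from plan import *
s=state(); az0=np.deg2rad(-156.6)
print(rel([.45,-.25,.22],az0+np.deg2rad(80)))
h=j2w([[-149,96,200]])[0]; print(h)
E
```

```text
Traceback (most recent call last):
  File "plan.py", line 10, in state
    print("t",s["time_s"].round(2),"tcp",np.round(s["tcp_pos"],4),"jig",np.round(w2j(s["tcp_pos"]),1),"zaz",round(np.arctan2(R0[1,2],R0[0,2]),3),"xz",R0[2,0].round(3),"F",np.round(s["contact_force"],1),"q",np.round(s["joint_positions"],2))
              ^^^^^^^^^^^^^^^^^
AttributeError: 'float' object has no attribute 'round'
```

```bash
sed -i 's/s\["time_s"\].round(2)/round(s["time_s"],2)/; s/np.round(s\["tcp_pos"\],4)/np.round(s["tcp_pos"],4)/; s/w2j(s\["tcp_pos"\])/w2j(np.array(s["tcp_pos"]))/; s/-s\["tcp_pos"\]/-np.array(s["tcp_pos"])/' plan.py
python3 - <<'E'
from plan import *
s=state(); az0=np.deg2rad(-156.6)
print(rel([.45,-.25,.22],az0+np.deg2rad(80)))
h=j2w([[-149,96,200]])[0]; print(h)
E
```

```text
t 1.4 tcp [ 0.2584 -0.5965  0.2313] jig [-480.9 -529.7  231.3] zaz -2.733 xz -1.0 F [-0.9 -1.   0.3] q [ 1.06  0.38  0.04  1.6  -0.02  1.16 -0.05]
(array([  11.3, -241.7, -313.5]), array([-1.396, -0.   , -0.   ]))
[0.41616551 0.09396218 0.2       ]
```

Emit:
arm_command(
  deltas=[
    {"slide": [11,-242,-313],"rot": [-1.4,0,0],"fingers": 10},
    {"slide": [11,-242,-313],"rot": [-1.4,0,0],"fingers": 10},
    {"slide": [11,-242,-313],"rot": [-1.4,0,0],"fingers": 10},
    {"slide": [11,-242,-313],"rot": [-1.4,0,0],"fingers": 10},
    {"slide": [11,-242,-313],"rot": [-1.4,0,0],"fingers": 10},
    {"slide": [11,-242,-313],"rot": [-1.4,0,0],"fingers": 10},
    {"slide": [11,-242,-313],"rot": [-1.4,0,0],"fingers": 10},
    {"slide": [11,-242,-313],"rot": [-1.4,0,0],"fingers": 10},
    {"slide": [11,-242,-313],"rot": [-1.4,0,0],"fingers": 10},
    {"slide": [11,-242,-313],"rot": [-1.4,0,0],"fingers": 10},
  ],
  grip_force=20,
)

```text
time_s: 2.4
tcp_pos: [0.4507, -0.2475, 0.2206]
orientation: [0.558, 0.435, 0.558, -0.434]
contact_force: [-0.4, -1.0, -0.1]
grip_width: 0.118
```

Run:
```python
from plan import *
s=state(); R0=q2R(s["orientation"]);a=np.arctan2(R0[1,2],R0[0,2])
print(rel([.4162,.094,.2],a+1.4)); print("final az",np.pi/2-2.37+.263, 2.37-np.pi/2+.263)
```

```text
t 2.4 tcp [ 0.4507 -0.2475  0.2206] jig [-204.4 -242.7  220.6] zaz -1.324 xz -1.0 F [-0.4 -1.  -0.1] q [ 0.76  0.16 -0.36  1.92  0.06  1.08  0.61]
(array([  20.5,   50.1, -339.6]), array([-1.4e+00,  1.0e-03, -0.0e+00]))
final az -0.5362036732051035 1.0622036732051034
```

Emit:
arm_command(
  deltas=[
    {"slide": [20,50,-340],"rot": [-1.4,0,0],"fingers": 10},
    {"slide": [20,50,-340],"rot": [-1.4,0,0],"fingers": 10},
    {"slide": [20,50,-340],"rot": [-1.4,0,0],"fingers": 10},
    {"slide": [20,50,-340],"rot": [-1.4,0,0],"fingers": 10},
    {"slide": [20,50,-340],"rot": [-1.4,0,0],"fingers": 10},
    {"slide": [20,50,-340],"rot": [-1.4,0,0],"fingers": 10},
    {"slide": [20,50,-340],"rot": [-1.4,0,0],"fingers": 10},
    {"slide": [20,50,-340],"rot": [-1.4,0,0],"fingers": 10},
    {"slide": [20,50,-340],"rot": [-1.4,0,0],"fingers": 10},
    {"slide": [20,50,-340],"rot": [-1.4,0,0],"fingers": 10},
  ],
)

```text
time_s: 3.4
tcp_pos: [0.4178, 0.0929, 0.2005]
orientation: [0.707, -0.026, 0.706, 0.026]
contact_force: [0.3, -0.1, 0.3]
grip_width: 0.115
```

Run:
```python
from plan import *
s=state()
print(rel([.4162,.094,.2],1.062))
```

```text
t 3.4 tcp [0.4178 0.0929 0.2005] jig [-147.7   94.5  200.5] zaz 0.073 xz -1.0 F [ 0.3 -0.1  0.3] q [ 0.43  0.03 -0.75  2.11  0.02  1.01  1.32]
(array([ 0.5,  1.2, -1.5]), array([-0.989,  0.   ,  0.001]))
```

Emit:
arm_command(
  deltas=[
    {"slide": [0,1,-1],"rot": [-0.99,0,0],"fingers": 10},
    {"slide": [0,1,-1],"rot": [-0.99,0,0],"fingers": 10},
    {"slide": [0,1,-1],"rot": [-0.99,0,0],"fingers": 10},
    {"slide": [0,1,-1],"rot": [-0.99,0,0],"fingers": 10},
    {"slide": [0,1,-1],"rot": [-0.99,0,0],"fingers": 10},
    {"slide": [0,1,-1],"rot": [-0.99,0,0],"fingers": 10},
    {"slide": [30,1,-1],"rot": [-0.99,0,0],"fingers": 10},
    {"slide": [60,1,-1],"rot": [-0.99,0,0],"fingers": 10},
    {"slide": [80,1,-1],"rot": [-0.99,0,0],"fingers": 10},
    {"slide": [80,1,-1],"rot": [-0.99,0,0],"fingers": 10},
  ],
)

```text
time_s: 4.4
tcp_pos: [0.4141, 0.0925, 0.1179]
orientation: [0.609, -0.356, 0.613, 0.358]
contact_force: [-0.7, -0.2, 0.5]
grip_width: 0.117
```

Run:
```python
from plan import *
s=state()
print(rel([.4162,.094,.088],1.062))
f=cams.grab_frame("scene"); save("pics/v4.png",cv2.resize(f["frame"][130:270,220:380],(800,700)[:2])[:600])
```

```text
t 4.4 tcp [0.4141 0.0925 0.1179] jig [-151.4   95.2  117.9] zaz 1.058 xz -1.0 F [-0.7 -0.2  0.5] q [ 0.41  0.18 -0.76  2.18  0.16  0.84  2.17]
(array([29.9, -1.3,  2.4]), array([-0.004, -0.003, -0.005]))
```

View pics/v4.png

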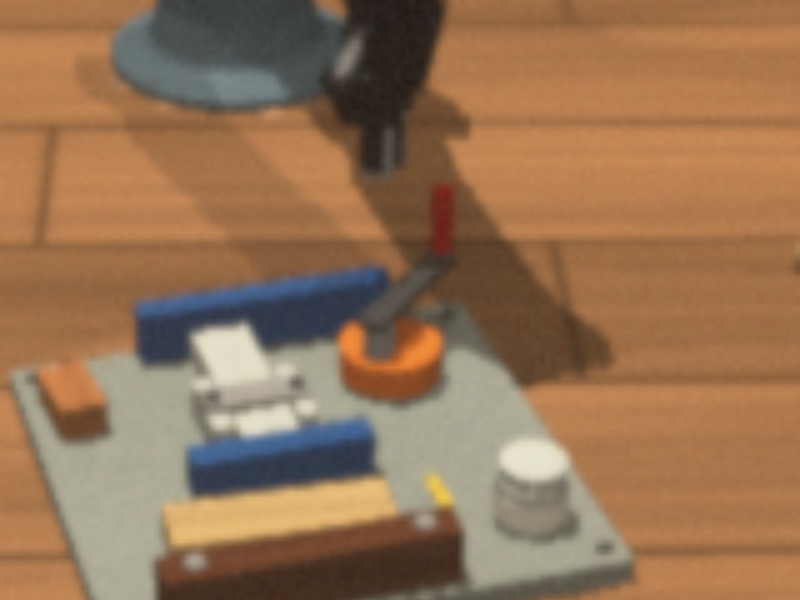

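```bash
cat > arc.py <<'E'
from plan import *
import json
def arc(ths,off=16,z=86,az_shift=0):
    rows=[]
    for t in ths:
        u=np.array([np.cos(t),np.sin(t)]); tg=np.array([np.sin(t),-np.cos(t)])
        p=np.array([-59,65])+85*u-off*tg
        a,b=rel(j2w([[*p,z]])[0],t-np.pi/2+YAW+az_shift)
        rows.append({"slide":[int(round(v)) for v in a],"rot":[round(float(b[0]),2),0,0],"fingers":10})
    print(json.dumps(rows))
if __name__=="__main__":
    state(); arc(np.linspace(*map(float,sys.argv[1:3]),10))
E
echo
```

```text
(no output)
```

Emit:
arm_command(
  deltas=[
    {"slide": [20,-1,2],"rot": [0,0,0],"fingers": 10},
    {"slide": [32,-1,2],"rot": [0,0,0],"fingers": 10},
    {"slide": [32,-1,2],"rot": [0,0,0],"fingers": 10},
    {"slide": [32,-1,12],"rot": [0,0,0],"fingers": 10},
    {"slide": [32,-1,20],"rot": [0,0,0],"fingers": 10},
    {"slide": [32,-1,20],"rot": [0,0,0],"fingers": 10},
  ],
)

```text
time_s: 5.05
tcp_pos: [0.4293, 0.1123, 0.0896]
orientation: [0.612, -0.357, 0.609, 0.357]
contact_force: [1.2, 0.5, 0.2]
grip_width: 0.116
```

```bash
python3 arc.py 2.32 1.5
```

```text
t 5.05 tcp [0.4293 0.1123 0.0896] jig [-131.5  110.3   89.6] zaz 1.059 xz -1.0 F [1.2 0.5 0.2] q [ 0.34  0.27 -0.74  2.17  0.26  0.78  2.06]
[{"slide": [4, 2, 6], "rot": [0.05, 0, 0], "fingers": 10}, {"slide": [4, 3, 14], "rot": [0.14, 0, 0], "fingers": 10}, {"slide": [4, 3, 22], "rot": [0.23, 0, 0], "fingers": 10}, {"slide": [4, 2, 30], "rot": [0.32, 0, 0], "fingers": 10}, {"slide": [4, 1, 38], "rot": [0.41, 0, 0], "fingers": 10}, {"slide": [4, -1, 45], "rot": [0.5, 0, 0], "fingers": 10}, {"slide": [4, -4, 53], "rot": [0.59, 0, 0], "fingers": 10}, {"slide": [4, -8, 60], "rot": [0.69, 0, 0], "fingers": 10}, {"slide": [4, -12, 66], "rot": [0.78, 0, 0], "fingers": 10}, {"slide": [4, -16, 73], "rot": [0.87, 0, 0], "fingers": 10}]
```

Emit:
arm_command(
  deltas=[
    {"slide": [3,2,6],"rot": [0.05,0,0],"fingers": 10},
    {"slide": [3,3,14],"rot": [0.14,0,0],"fingers": 10},
    {"slide": [3,3,22],"rot": [0.23,0,0],"fingers": 10},
    {"slide": [3,2,30],"rot": [0.32,0,0],"fingers": 10},
    {"slide": [3,1,38],"rot": [0.41,0,0],"fingers": 10},
    {"slide": [3,-1,45],"rot": [0.5,0,0],"fingers": 10},
    {"slide": [3,-4,53],"rot": [0.59,0,0],"fingers": 10},
    {"slide": [3,-8,60],"rot": [0.69,0,0],"fingers": 10},
    {"slide": [3,-12,66],"rot": [0.78,0,0],"fingers": 10},
    {"slide": [3,-16,73],"rot": [0.87,0,0],"fingers": 10},
  ],
)

```text
time_s: 6.05
tcp_pos: [0.4744, 0.1655, 0.0846]
orientation: [0.702, -0.066, 0.706, 0.064]
contact_force: [-4.0, -0.7, 1.0]
grip_width: 0.116
```

Run:
```python
from arc import *
state()
f=cams.grab_frame("top"); J=w2j(cloud(f)); c=f["frame"].astype(int)
m=(c[...,0]>c[...,1]*2)&(abs(J[...,0])<160)&(abs(J[...,1])<170)&(J[...,2]>80); print(m.sum(),np.median(J[m],0) if m.any() else 0)
f=cams.grab_frame("scene"); save("pics/v5.png",cv2.resize(f["frame"][130:270,220:380],(640,560)))
arc(np.linspace(1.4,.6,10))
```

```text
t 6.05 tcp [0.4744 0.1655 0.0846] jig [-74.2 150.   84.6] zaz 0.184 xz -1.0 F [-4.  -0.7  1. ] q [ 0.07  0.36 -0.55  2.04  0.26  0.82  1.12]
0 0
[{"slide": [-1, 2, 12], "rot": [0.1, 0, 0], "fingers": 10}, {"slide": [-1, 3, 20], "rot": [0.18, 0, 0], "fingers": 10}, {"slide": [-1, 2, 28], "rot": [0.27, 0, 0], "fingers": 10}, {"slide": [-1, 2, 35], "rot": [0.36, 0, 0], "fingers": 10}, {"slide": [-1, 0, 43], "rot": [0.45, 0, 0], "fingers": 10}, {"slide": [-1, -2, 50], "rot": [0.54, 0, 0], "fingers": 10}, {"slide": [-1, -6, 57], "rot": [0.63, 0, 0], "fingers": 10}, {"slide": [-2, -9, 64], "rot": [0.72, 0, 0], "fingers": 10}, {"slide": [-2, -13, 70], "rot": [0.81, 0, 0], "fingers": 10}, {"slide": [-2, -18, 76], "rot": [0.9, 0, 0], "fingers": 10}]
```

View pics/v5.png

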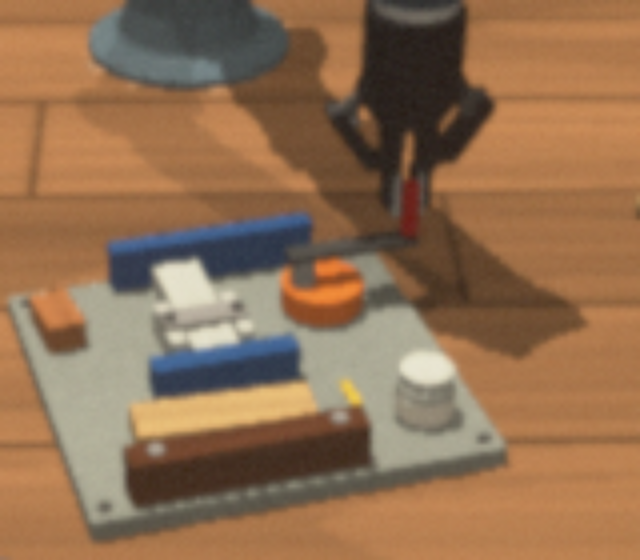

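Post at (410,208) sits in the groove of the fingers; the handle has turned to about 90°, and the pusher has not moved. I'm continuing the arc.

Emit:
arm_command(
  deltas=[
    {"slide": [-1,2,12],"rot": [0.1,0,0],"fingers": 10},
    {"slide": [-1,3,20],"rot": [0.18,0,0],"fingers": 10},
    {"slide": [-1,2,28],"rot": [0.27,0,0],"fingers": 10},
    {"slide": [-1,2,35],"rot": [0.36,0,0],"fingers": 10},
    {"slide": [-1,0,43],"rot": [0.45,0,0],"fingers": 10},
    {"slide": [-1,-2,50],"rot": [0.54,0,0],"fingers": 10},
    {"slide": [-1,-6,57],"rot": [0.63,0,0],"fingers": 10},
    {"slide": [-2,-9,64],"rot": [0.72,0,0],"fingers": 10},
    {"slide": [-2,-13,70],"rot": [0.81,0,0],"fingers": 10},
    {"slide": [-2,-18,76],"rot": [0.9,0,0],"fingers": 10},
  ],
)

```text
time_s: 7.15
tcp_pos: [0.5527, 0.1649, 0.0861]
orientation: [0.661, 0.247, 0.665, -0.246]
contact_force: [-2.4, 3.4, -4.5]
grip_width: 0.117
```

Run:
```python
from arc import *
state(); arc(np.linspace(.5,.0,10))
```

```text
t 7.15 tcp [0.5527 0.1649 0.0861] jig [  1.3 129.   86.1] zaz -0.712 xz -1.0 F [-2.4  3.4 -4.5] q [-0.07  0.45 -0.34  1.87  0.19  0.86  0.35]
[{"slide": [0, 0, 11], "rot": [0.1, 0, 0], "fingers": 10}, {"slide": [0, 1, 16], "rot": [0.15, 0, 0], "fingers": 10}, {"slide": [0, 1, 21], "rot": [0.21, 0, 0], "fingers": 10}, {"slide": [0, 0, 26], "rot": [0.26, 0, 0], "fingers": 10}, {"slide": [0, 0, 30], "rot": [0.32, 0, 0], "fingers": 10}, {"slide": [0, -1, 35], "rot": [0.37, 0, 0], "fingers": 10}, {"slide": [0, -2, 40], "rot": [0.43, 0, 0], "fingers": 10}, {"slide": [0, -3, 45], "rot": [0.48, 0, 0], "fingers": 10}, {"slide": [0, -5, 49], "rot": [0.54, 0, 0], "fingers": 10}, {"slide": [0, -6, 54], "rot": [0.6, 0, 0], "fingers": 10}]
```

Emit:
arm_command(
  deltas=[
    {"slide": [0,0,11],"rot": [0.1,0,0],"fingers": 10},
    {"slide": [0,1,16],"rot": [0.15,0,0],"fingers": 10},
    {"slide": [0,1,21],"rot": [0.21,0,0],"fingers": 10},
    {"slide": [0,0,26],"rot": [0.26,0,0],"fingers": 10},
    {"slide": [0,0,30],"rot": [0.32,0,0],"fingers": 10},
    {"slide": [0,-1,35],"rot": [0.37,0,0],"fingers": 10},
    {"slide": [0,-2,40],"rot": [0.43,0,0],"fingers": 10},
    {"slide": [0,-3,45],"rot": [0.48,0,0],"fingers": 10},
    {"slide": [0,-5,49],"rot": [0.54,0,0],"fingers": 10},
    {"slide": [0,-6,54],"rot": [0.6,0,0],"fingers": 10},
  ],
)

```text
time_s: 8.15
tcp_pos: [0.5912, 0.1259, 0.0867]
orientation: [0.56, 0.432, 0.562, -0.43]
contact_force: [-2.7, 3.5, -3.5]
grip_width: 0.119
```

Run:
```python
from arc import *
state(); arc([.0,0,0,0])
f=cams.grab_frame("scene"); J=w2j(cloud(f)); c=f["frame"].astype(int)
m=(c[...,0]>c[...,1]*2.2)&(c[...,0]>c[...,2]*2.2)&(J[...,2]>76)&(J[...,2]<125)&(abs(J[...,0])<160)&(abs(J[...,1])<170); print(m.sum(),np.median(J[m],0) if m.any() else 0)
save("pics/v6.png",cv2.resize(f["frame"][130:270,220:380],(640,560)))
```

```text
t 8.15 tcp [0.5912 0.1259 0.0867] jig [28.3 81.3 86.7] zaz -1.31 xz -1.0 F [-2.7  3.5 -3.5] q [-0.11  0.47 -0.2   1.81  0.11  0.87 -0.11]
[{"slide": [1, -2, 0], "rot": [-0.0, 0, 0], "fingers": 10}, {"slide": [1, -2, 0], "rot": [-0.0, 0, 0], "fingers": 10}, {"slide": [1, -2, 0], "rot": [-0.0, 0, 0], "fingers": 10}, {"slide": [1, -2, 0], "rot": [-0.0, 0, 0], "fingers": 10}]
43 [ 33.93575434  62.33334012 101.88560314]
```

View pics/v6.png

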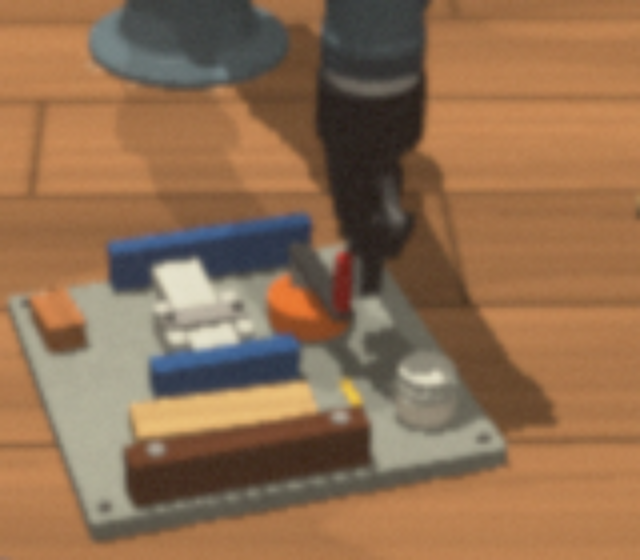

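Emit:
arm_command(
  deltas=[
    {"slide": [0,0,-12],"rot": [0,0,0],"fingers": 10},
    {"slide": [0,0,-25],"rot": [0,0,0],"fingers": 10},
    {"slide": [-30,0,-25],"rot": [0,0,0],"fingers": 10},
    {"slide": [-80,0,-25],"rot": [0,0,0],"fingers": 0},
    {"slide": [-110,0,-25],"rot": [0,0,0],"fingers": 0},
    {"slide": [-110,0,-25],"rot": [-0.3,0,0],"fingers": 0},
    {"slide": [-110,0,-25],"rot": [-0.6,0,0],"fingers": 0},
  ],
)

```text
time_s: 8.9
tcp_pos: [0.5872, 0.1484, 0.2004]
orientation: [0.622, 0.342, 0.618, -0.339]
contact_force: [-0.3, -0.5, -0.6]
grip_width: 0.002
```

Run:
```python
from plan import *
state()
f=cams.grab_frame("scene"); J=w2j(cloud(f)); c=f["frame"].astype(int)
m=(c[...,0]>c[...,1]*2.2)&(c[...,0]>c[...,2]*2.2)&(J[...,2]>76)&(J[...,2]<125)&(abs(J[...,0])<160)&(abs(J[...,1])<170); print(m.sum(),np.median(J[m],0) if m.any() else 0)
print(rel(j2w([[-182,-20,190]])[0],YAW))
```

```text
t 8.9 tcp [0.5872 0.1484 0.2004] jig [ 30.3 104.1 200.4] zaz -1.004 xz -1.0 F [-0.3 -0.5 -0.6] q [-0.09  0.34 -0.27  1.73  0.1   1.08  0.17]
45 [33.5386331  60.76776412 99.68519121]
(array([   8.5, -239.2,   54. ]), array([-1.263,  0.003, -0.002]))
```

Emit:
arm_command(
  deltas=[
    {"slide": [8,-239,54],"rot": [-1.26,0,0],"fingers": 0},
    {"slide": [8,-239,54],"rot": [-1.26,0,0],"fingers": 0},
    {"slide": [8,-239,54],"rot": [-1.26,0,0],"fingers": 0},
    {"slide": [8,-239,54],"rot": [-1.26,0,0],"fingers": 0},
    {"slide": [8,-239,54],"rot": [-1.26,0,0],"fingers": 0},
    {"slide": [8,-239,54],"rot": [-1.26,0,0],"fingers": 0},
    {"slide": [8,-239,54],"rot": [-1.26,0,0],"fingers": 0},
    {"slide": [8,-239,54],"rot": [-1.26,0,0],"fingers": 0},
    {"slide": [8,-239,54],"rot": [-1.26,0,0],"fingers": 0},
    {"slide": [8,-239,54],"rot": [-1.26,0,0],"fingers": 0},
  ],
)

```text
time_s: 9.95
tcp_pos: [0.4118, -0.0252, 0.1896]
orientation: [0.702, -0.087, 0.701, 0.087]
contact_force: [0.1, 1.0, -0.7]
grip_width: 0.004
```

Run:
```python
from plan import *
state()
print(rel(j2w([[-182,-20,30]])[0],YAW))
```

```text
t 9.95 tcp [ 0.4118 -0.0252  0.1896] jig [-184.2  -17.9  189.6] zaz 0.247 xz -1.0 F [ 0.1  1.  -0.7] q [ 0.22 -0.02 -0.26  2.17 -0.    0.99  1.78]
(array([159.6,  -1.9,   2. ]), array([-0.016,  0.001,  0.001]))
```

Emit:
arm_command(
  deltas=[
    {"slide": [40,-2,1],"rot": [-0.01,0,0],"fingers": 0},
    {"slide": [80,-2,1],"rot": [-0.01,0,0],"fingers": 0},
    {"slide": [120,-2,1],"rot": [-0.01,0,0],"fingers": 0},
    {"slide": [150,-2,1],"rot": [-0.01,0,0],"fingers": 0},
    {"slide": [160,-2,1],"rot": [-0.01,0,0],"fingers": 0},
    {"slide": [160,-2,1],"rot": [-0.01,0,0],"fingers": 0},
    {"slide": [160,-2,1],"rot": [-0.01,0,0],"fingers": 0},
  ],
)

```text
time_s: 10.65
tcp_pos: [0.4145, -0.0272, 0.0304]
orientation: [0.702, -0.091, 0.701, 0.09]
contact_force: [-0.7, -0.2, 0.2]
grip_width: -0.004
```

Run:
```python
from plan import *
state()
print(rel(j2w([[-152,-20,30]])[0],YAW))
f=cams.grab_frame("scene"); save("pics/v7.png",cv2.resize(f["frame"][130:270,220:380],(640,560)))
```

```text
t 10.65 tcp [ 0.4145 -0.0272  0.0304] jig [-182.1  -20.6   30.4] zaz 0.257 xz -1.0 F [-0.7 -0.2  0.2] q [ 0.19  0.28 -0.24  2.27  0.12  0.6   1.69]
(array([ 0.4,  0.8, 30.1]), array([-0.006,  0.002,  0.001]))
```

View pics/v7.png

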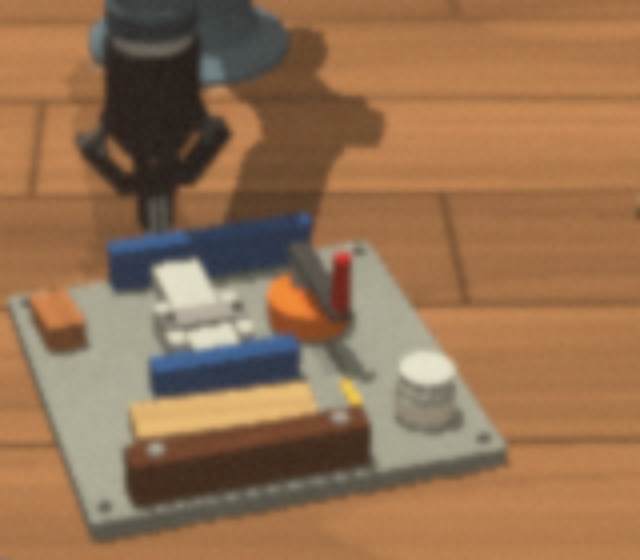

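Handle (342,285) points at the yellow mark (350,392), and the fingers (155,205) are behind the crosspiece. Now the push.

Emit:
arm_command(
  deltas=[
    {"slide": [0,1,12],"rot": [0,0,0],"fingers": 0},
    {"slide": [0,1,24],"rot": [0,0,0],"fingers": 0},
    {"slide": [0,1,30],"rot": [0,0,0],"fingers": 0},
    {"slide": [0,1,35],"rot": [0,0,0],"fingers": 0},
    {"slide": [0,1,40],"rot": [0,0,0],"fingers": 0},
    {"slide": [0,1,45],"rot": [0,0,0],"fingers": 0},
    {"slide": [0,1,50],"rot": [0,0,0],"fingers": 0},
    {"slide": [0,1,55],"rot": [0,0,0],"fingers": 0},
    {"slide": [0,1,60],"rot": [0,0,0],"fingers": 0},
    {"slide": [0,1,65],"rot": [0,0,0],"fingers": 0},
  ],
)

```text
time_s: 11.7
tcp_pos: [0.4751, -0.0097, 0.0288]
orientation: [0.701, -0.091, 0.702, 0.091]
contact_force: [-3.6, 0.3, -1.0]
grip_width: 0.002
```

Emit:
arm_command(
  deltas=[
    {"slide": [0,0,3],"rot": [0,0,0],"fingers": 0},
    {"slide": [0,0,6],"rot": [0,0,0],"fingers": 0},
    {"slide": [0,0,9],"rot": [0,0,0],"fingers": 0},
    {"slide": [0,0,9],"rot": [0,0,0],"fingers": 0},
  ],
)

```text
time_s: 12.1
tcp_pos: [0.4849, -0.0074, 0.0292]
orientation: [0.701, -0.091, 0.701, 0.091]
contact_force: [-2.4, -0.6, -1.3]
grip_width: -0.003
```

```bash
python3 -c "
from plan import *
state()"
```

```text
t 12.1 tcp [ 0.4849 -0.0074  0.0292] jig [-109.   -19.7   29.2] zaz 0.258 xz -1.0 F [-2.4 -0.6 -1.3] q [ 0.14  0.38 -0.23  2.12  0.14  0.66  1.64]
```

Force is still only friction, so I'm advancing in small steps until it rises.

Emit:
arm_command(
  deltas=[
    {"slide": [0,0,2],"rot": [0,0,0],"fingers": 0},
    {"slide": [0,0,4],"rot": [0,0,0],"fingers": 0},
    {"slide": [0,0,4],"rot": [0,0,0],"fingers": 0},
  ],
)

```text
time_s: 12.4
tcp_pos: [0.4888, -0.0065, 0.0294]
orientation: [0.702, -0.091, 0.701, 0.091]
contact_force: [-3.0, 0.3, -1.9]
grip_width: 0.002
```

Emit:
arm_command(
  deltas=[
    {"slide": [0,0,1],"rot": [0,0,0],"fingers": 0},
    {"slide": [0,0,2],"rot": [0,0,0],"fingers": 0},
    {"slide": [0,0,2],"rot": [0,0,0],"fingers": 0},
  ],
)

```text
time_s: 12.7
tcp_pos: [0.4905, -0.006, 0.0294]
orientation: [0.701, -0.091, 0.701, 0.091]
contact_force: [-3.7, -0.2, -0.1]
grip_width: -0.001
```

```bash
python3 -c "
from plan import *
state()"
```

```text
t 12.7 tcp [ 0.4905 -0.006   0.0294] jig [-103.2  -19.9   29.4] zaz 0.257 xz -1.0 F [-3.7 -0.2 -0.1] q [ 0.13  0.39 -0.23  2.1   0.14  0.66  1.63]
```

Emit:
arm_command(
  deltas=[
    {"slide": [0,0,1],"rot": [0,0,0],"fingers": 0},
    {"slide": [0,0,2],"rot": [0,0,0],"fingers": 0},
    {"slide": [0,0,2],"rot": [0,0,0],"fingers": 0},
  ],
)

```text
time_s: 13.0
tcp_pos: [0.4905, -0.006, 0.0294]
orientation: [0.7, -0.091, 0.703, 0.091]
contact_force: [-6.7, -0.1, 3.6]
grip_width: -0.001
```

Emit:
arm_command(
  deltas=[
    {"slide": [0,0,1],"rot": [0,0,0],"fingers": 0},
    {"slide": [0,0,2],"rot": [0,0,0],"fingers": 0},
    {"slide": [0,0,2],"rot": [0,0,0],"fingers": 0},
  ],
)

```text
time_s: 13.3
tcp_pos: [0.4904, -0.0061, 0.029]
orientation: [0.698, -0.091, 0.704, 0.09]
contact_force: [-9.6, -1.1, 8.1]
grip_width: -0.003
```

```bash
cat > chk.py <<'E'
from plan import *
state()
f=cams.grab_frame("scene"); J=w2j(cloud(f)); c=f["frame"].astype(int)
x,y,z=J[...,0],J[...,1],J[...,2]
def rr(n,m,):
    q=J[m]; r=cv2.minAreaRect(q[:,:2].astype(np.float32)); print(n,m.sum(),np.round(np.median(q,0)),np.round(r[0],1),np.round(r[1],1),round(r[2],1))
blue=(c[...,2]>c[...,0]+30)
rr("slat",(x>30)&(x<118)&(z>34)&(z<44)&(y<60)&(y>-120)&(c[...,0]>150))
rr("jaw",(x>-20)&(x<90)&(z>44)&(z<55)&blue)
rr("cross",(x>-160)&(x<-60)&(z>50)&(z<62)&blue&(abs(y)<120))
m=(c[...,0]>c[...,1]*2.2)&(c[...,0]>c[...,2]*2.2)&(z>76)&(z<125)&(abs(x)<160)&(abs(y)<170); print("post",np.round(np.median(J[m],0)))
save(sys.argv[1],cv2.resize(f["frame"][130:270,220:380],(640,560)))
E
python3 chk.py pics/v8.png
```

```text
t 13.3 tcp [ 0.4904 -0.0061  0.029 ] jig [-103.3  -19.9   29. ] zaz 0.257 xz -1.0 F [-9.6 -1.1  8.1] q [ 0.13  0.4  -0.23  2.1   0.14  0.67  1.63]
slat 257 [ 86. -31.  40.] [ 66.6 -37.3] [ 72.7 128.7] 0.1
jaw 292 [ 63. -57.  49.] [  36.8 -363.9] [793.8  58.4] 87.1
cross 81 [-77. -38.  57.] [-77.8   5.6] [155.6  26. ] 87.2
post [ 33.  61. 101.]
```

View pics/v8.png

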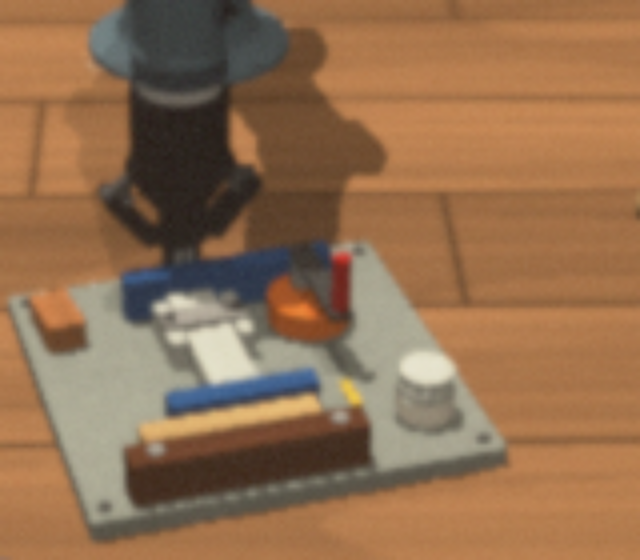

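Pusher stopped hard (force 3.7 → 9.6 N without motion). One firmer squeeze, then back off and check.

Emit:
arm_command(
  deltas=[
    {"slide": [-1,0,2],"rot": [0,0,0],"fingers": 0},
    {"slide": [-1,0,4],"rot": [0,0,0],"fingers": 0},
    {"slide": [-1,0,5],"rot": [0,0,0],"fingers": 0},
    {"slide": [-1,0,5],"rot": [0,0,0],"fingers": 0},
  ],
)

```text
time_s: 13.75
tcp_pos: [0.4902, -0.0062, 0.029]
orientation: [0.695, -0.091, 0.708, 0.09]
contact_force: [-17.0, -1.9, 12.7]
grip_width: -0.003
```

Emit:
arm_command(
  deltas=[
    {"slide": [0,0,-10],"rot": [0,0,0],"fingers": 0},
    {"slide": [0,0,-25],"rot": [0,0,0],"fingers": 0},
    {"slide": [0,0,-45],"rot": [0,0,0],"fingers": 0},
    {"slide": [0,0,-60],"rot": [0,0,0],"fingers": 0},
    {"slide": [-40,0,-60],"rot": [0,0,0],"fingers": 0},
    {"slide": [-90,0,-60],"rot": [0,0,0],"fingers": 0},
    {"slide": [-140,0,-60],"rot": [0,0,0],"fingers": 0},
    {"slide": [-140,0,-60],"rot": [0,0,0],"fingers": 0},
  ],
)

```text
time_s: 14.55
tcp_pos: [0.4506, -0.0192, 0.1797]
orientation: [0.71, -0.092, 0.693, 0.089]
contact_force: [1.2, 0.5, 0.5]
grip_width: 0.001
```

```bash
python3 chk.py pics/v9.png
python3 - <<'E'
from jig import *
for n in range(1):
    f=cams.grab_frame("top"); J=w2j(cloud(f)); x,y,z=J[...,0],J[...,1],J[...,2]; col=f["frame"].astype(int); blue=(col[...,2]>col[...,0]+30)
    def rng(n,m):
        if m.sum()<4: print(n,"none"); return
        q=J[m]; r=cv2.minAreaRect(q[:,:2].astype(np.float32)); print(n,m.sum(),np.round(np.median(q,0)),np.round(r[0],1),np.round(r[1],1),round(r[2],1))
    rng("slat",(x>30)&(x<125)&(z>33)&(z<43)&(abs(y+35)<90)&(col[...,0]>150))
    rng("jaw",(x>30)&(x<100)&(z>42)&(z<55)&blue&(abs(y)<120))
    rng("cross",(x>-160)&(x<-50)&(z>50)&(z<62)&blue&(abs(y)<120))
    im=cv2.resize(f["frame"][145:255,195:305],None,fx=4,fy=4,interpolation=cv2.INTER_CUBIC)
    for (xa,xb,ya,yb,h) in [(115,140,-120,50,55),(75,115,-100,30,40),(55,75,-75,35,49),(-95,-77,-70,95,58)]:
        p=(proj(f,j2w([(xa,ya,h),(xb,ya,h),(xb,yb,h),(xa,yb,h)]))-[195,145]+.5)*4; cv2.polylines(im,[np.round(p).astype(np.int32)],True,(255,0,0),1)
    save("pics/v10.png",im)
E
```

```text
t 14.55 tcp [ 0.4506 -0.0192  0.1797] jig [-145.1  -22.2  179.7] zaz 0.257 xz -1.0 F [1.2 0.5 0.5] q [ 0.21  0.06 -0.27  2.11  0.02  0.94  1.76]
slat 253 [ 87. -32.  40.] [ 66.1 -37.7] [ 71.5 131. ] 0.5
jaw 281 [ 64. -54.  49.] [  32.5 -363.8] [794.1  66.3] 86.9
cross 125 [-78. -21.  57.] [-79.5  -9.7] [122.8  22.1] 87.5
post [ 34.  61. 105.]
slat 244 [ 93. -29.  39.] [ 73.3 -34.4] [128.4  86.7] 89.8
jaw 79 [ 63. -18.  48.] [ 62.4 -20.5] [ 16.5 103.6] 0.9
cross 14 [-88.  44.  57.] [-87.2  52.3] [52.3  5.5] 86.2
```

View pics/v10.png

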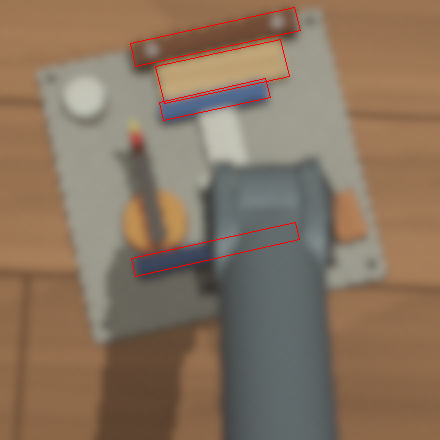

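View pics/v9.png

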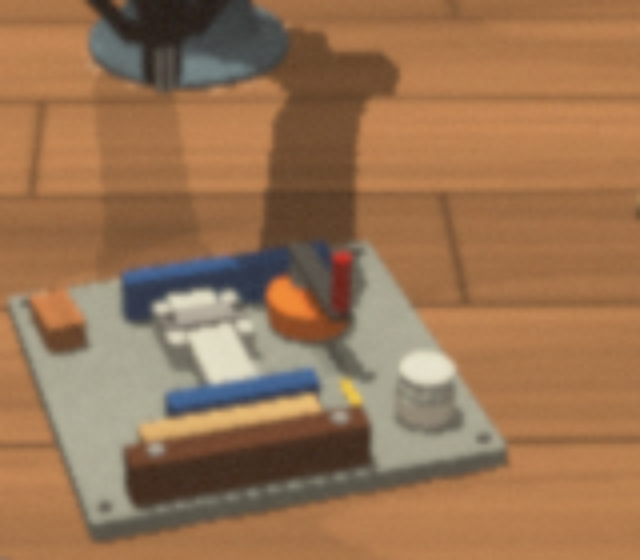

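The closed-position outlines fall on the slat (222,70), jaw (215,100) and crosspiece (170,262). The handle points at the yellow mark and the tool is 18 cm up, touching nothing, so I'm handing in.

```bash
python3 -c "
from plan import *
state(); print(robot.sign_off())"
```

```text
t 14.65 tcp [ 0.4452 -0.0193  0.1738] jig [-150.4  -21.   173.8] zaz 0.257 xz -1.0 F [-0.5 -0.4  0.2] q [ 0.21  0.07 -0.27  2.12  0.02  0.94  1.76]
the job is handed in; nothing more can be done
None
```

I closed the clamp by pushing alone and handed the job in at about 14.7 s. Sign-off gives no verdict, so the result rests on my own checks.

**What I did**
- **Handle:** I pushed the red post clockwise from about 2.37 rad to about 0 with the fingertips. The pusher showed no visible movement while the cam turned.
- **Pusher:** I backed off, then pushed the blue crosspiece forward from behind. It stopped dead, and the push force rose from about 3.7 N to 17 N with no further travel.

**Last checks**
- **Pusher and slat:** In the top view, the outlines for the fully closed position (pusher at 55 mm, slat centre at jig x +95 mm) fell on the jaw, the slat and the visible part of the crosspiece. The slat looked parallel to the fence.
- **Cam:** The post was within about 4 mm of its low-point position, and the handle pointed along the yellow mark.
- **Other things:** The tin and offcut looked untouched in the last pictures. I did not re-measure the paint cans, brush or tape measure; the arm passed them only above 0.2 m.
- **Robot:** The tool was clear and touching nothing at hand-in.

**Checks that disagreed**
- The simple rectangle fits gave about 73 mm (top camera) and 66 mm (scene camera) for the slat centre. Both rectangles came out far too deep for the 40 mm slat (87 mm and 72 mm), so stray pixels spoiled them. I relied on the outline overlay and the force stop instead.

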